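Open the orange push-to-open component cabinet

ROBOT

A 6-joint arm with a two-finger parallel gripper is mounted at the origin on the work surface. World frame = base frame: x ahead of the robot, y to its left, z up, the work surface at z = 0. Lengths are in m, angles in rad, forces in N, time in s.
With the tool pointing down it reaches from about 0.425 to 0.95 m from the base axis. Payload 3.5 kg.
Tool frame: the origin (TCP) lies midway between the tips of the shut fingers; the grasp point (between the pads) lies 19 mm behind it; z points along the fingers, y is the line along which they close (so a half turn about z gives the same grasp; the last joint's range is limited). The gripper opens to 85 mm and grips with 20 to 120 N. Pads are 22 mm wide; open, the fingers measure 114 mm over their backs; the gripper's body (76 mm by 85 mm) begins 54 mm behind the grasp point. The pads swing forward as they close: fully open they stand 13 mm farther back than shut.
Start: joints at [-1.386, 0.286, 1.577, -0, 1.279, -0.15], TCP at [0.222, -0.637, 0.231] pointing down, gripper open.
Joint ranges: [-2.77, 2.77], [-0.9, 2.22], [0.21, 2.48], [-1.53, 4.67], [0.24, 2.81], [-2.84, 2.84]. Speed limits (rad/s): [2.79, 2.79, 3.14, 3.14, 3.14, 3.14].

INTERFACE

Orientations are given as a unit quaternion [x, y, z, w].
In Python, from plant import env gives the robot as it stands.
- The arm moves only by the tool carry_out, never from a script. Its argument "plan" is a list that holds one entry, the list of rows, each a list of 7 numbers: the shift along the tool's x, y, z in units of 40 mm (1.0 is 40 mm), then the turn, a rotation vector about the tool's x, y, z in degrees, then the finger opening in mm, from 0 to 85.4. A call has 1 to 20 rows; each row shifts and turns the commanded pose from where the row before left it, along the tool's axes as they then stand; what a row does not reach is not made up. A row lasts 1/12 s, in which the tool goes at most 41.7 mm and 7.16 degrees, less where a joint would pass 70% of its speed; a pose out of reach is approached as far as the arm can. A call is refused whole if a number of a shift passes 1 or a number of a turn 7.16, either way. A call with a gripper value outside its range is refused whole. The fingers move at their own pace and stop on an object; "newtons" is the grip in N (left out, the last holds). Time passes only in rows, so rows that do not move let the fingers close. It gives the time, the measured TCP pose, the force, the opening and the grip force at its end, in the units of the state.
- env.get_obs(): the state, without advancing time (a new reading comes with each control period).
- env.get_image(name): name is "scene" or "top" or "wrist"; returns the picture (480x640x3 uint8, red, green, blue); there is no depth.
- env.camera_info(name): a dict with "fovy" (degrees; the focal length in pixels is half the picture's height over the tangent of half this angle, whatever the lens; pixels are square), "cx", "cy" (the principal point, pixels), "xyz" and "attitude" of the camera in the world; the wrist camera has in their place "hand_eye" (4x4, takes a point from camera to tool coordinates, whose origin is the TCP and whose axes are the flange's). Camera axes: x right, y down, z forward; pixel columns grow to the right and rows downward; lengths in m; the calibration is good to about 2 mm. A picture is of the moment at which its call begins: read the wrist's pose just before it. camera_info takes no time and is no camera call.
- env.close_job(): hands the job in; it is judged then, once.
The state is a dict: "t": time; "joints": joint angles; "joint_velocities": joint speeds; "joint_torque": joint torques, N m; "tool_pos": TCP position; "tcp_rot": TCP orientation; "contact_force": force on the tool from outside, world axes, zero at the start; "wrist_torque": the same for the moment, N m; "opening": opening from 0.0 (shut) to 1.0 (fully open); "finger_force": force on a finger pad.
Only numpy, scipy, OpenCV 4.12 (cv2) and the standard library are available. Lean on these libraries where they do the work, as an engineer would, in place of code of your own. Each camera call takes 0.05 s, during which the arm holds its last target. There are 200 camera calls.

TASK

The repair needs chips from the orange cabinet. Push its white door inwards near the edge away from the hinge so that the spring catch lets go and the door pops ajar, then swing the door wide open, to about a right angle, and leave it standing there. Leave the blue cabinet's door shut.

Things in the scene. Friction and masses are not known exactly. Their poses are not given: they have to be found in the camera images.
- orange_door (a joint): White door, 200 mm wide, 14 thick, over the front of the orange cabinet; vertical hinge at its left end as the robot sees it. Rad: 0 shut and latched, positive swings out towards the robot (stop 1.9), negative pushed in (stop -0.07). Pushing it to -0.05 (about 6 N at the pad) frees the catch; draw back and a spring swings it to about 0.35 (0.25 to 0.6). Then it turns easily and stays where left.
- orange_press (a point): Front centre of the black 30 x 30 mm press pad on that door: 165 mm from the hinge axis, 35 from the free edge, 165 above the bench, 16 in front of the door's back face; a black mark on the door's top edge is right above it. Push it in 8 to 11 mm here. Turns with the door: x points square through the door into the cabinet, y along the door to the hinge, z up.
- orange_hinge (a point): Point on the door's hinge axis (vertical, in the plane of the door's back face, 15 mm in front of the cabinet), 198 mm above the bench, level with the door's top edge. Fixed to the orange cabinet (fixed, 200 wide, 180 deep, 165 high: the door stands 33 higher): x into it, y from free edge to hinge side. Behind the door only a steel striker stands out, 35 mm deep, 45 to 75 above the bench.
- blue_door (a joint): Door of the blue cabinet, of the same make, size, hinge side and behaviour. The two cabinets stand side by side in either order, fronts facing roughly to the robot (yaw within 10 degrees), their doors at least 75 mm apart. Rad, 0 = shut. It is to stay shut.

How it is judged:
On the way, in this order (a step that is already met when the one before it is completed fails the run):
1. the orange cabinet's door is pushed in (value of joint orange_door below -0.02 rad).
2. its catch has let go and it stands ajar (value of joint orange_door above 0.15 rad), for 0.1 s.
At the end, for the whole second after the job is handed in: The orange cabinet's door stands still, open by at least 75 degrees (1.3 rad; anything up to its stop is fine), and the blue cabinet's door is shut (within 0.06 rad) (value of joint orange_door above 1.3 rad and velocity of joint orange_door between -0.05 and 0.05 rad/s and value of joint blue_door below 0.06 rad); the robot touches nothing.
It fails at once if the blue cabinet's door pops open (value of joint blue_door above 0.06 rad).
It also fails if it takes over 48 s, if anything falls off the work surface, if the arm or the gripper's body presses on something with over 40 N, if the wrist force passes 120 N, or if a joint passes its speed limit or range.

## Working session

There is one attempt and no reset: what is moved stays moved. The work goes in short steps, Python scripts to look and compute and a tool call to move; the robot and the scene stay as the last step left them, time stands still between calls to the robot, and variables do not carry over. Pictures are saved under pics/ and viewed, at most 10 in all, crops included, and the job is handed in when it is done.

Besides the shell and the picture viewer there is one more tool, called by a JSON object that holds its "method" and its "body", one argument or row to a line. carry_out: Moves the arm, as the interface text tells. Its arguments: {"type":"object","properties":{"plan":{"type":"array","items":{"type":"array","items":{"type":"array","items":{"type":"number"}}}},"newtons":{"type":"number"}},"required":["plan"]}

```bash
mkdir -p pics
python3 - <<'E'
from plant import env
import cv2,numpy as np
for n in("scene","top"):
    cv2.imwrite(f"pics/{n}0.png",env.get_image(n)[:,:,::-1]); print(n,env.camera_info(n))
print(env.camera_info("wrist")); print(env.get_obs())
E
```

```text
scene {'fovy': 49.15287618282156, 'cx': 315.8695044438891, 'cy': 236.8709025542535, 'xyz': array([0.46104444, 0.25987716, 1.04271853]), 'attitude': array([-0.30561187,  0.94020413, -0.14385459,  0.04385698])}
top {'fovy': 43.844239865396844, 'cx': 319.8875929706755, 'cy': 235.23700859743502, 'xyz': array([0.52666242, 0.0229428 , 1.1419973 ]), 'attitude': array([-0.70573562,  0.70702197, -0.03577231,  0.02788386])}
{'fovy': 66.56881425968244, 'cx': 319.3781658430339, 'cy': 238.90594549353514, 'hand_eye': array([[ 1.08036638e-05, -9.56155242e-01, -2.92860295e-01,
         7.54730419e-02],
       [ 9.99999971e-01, -6.05664065e-05,  2.34632525e-04,
        -1.44279162e-04],
       [-2.42082614e-04, -2.92860289e-01,  9.56155214e-01,
        -1.43606740e-01],
       [ 0.00000000e+00,  0.00000000e+00,  0.00000000e+00,
         1.00000000e+00]])}
{'t': 0.1, 'joints': array([-1.38601737e+00,  2.87129800e-01,  1.57803097e+00, -2.54915949e-06,
        1.27857453e+00, -1.50027801e-01]), 'joint_velocities': array([-4.60686058e-05, -9.87559173e-04, -3.99830548e-03, -1.96799177e-03,
       -1.39352060e-04,  5.03380993e-04]), 'joint_torque': array([ 1.34396614e-03, -4.07294369e+01, -2.93699098e+01, -1.44331939e-04,
        3.38646765e-03,  4.05320364e-06]), 'tool_pos': array([ 0.22169647, -0.63693238,  0.23005013]), 'tcp_rot': array([ 9.86020119e-01,  1.66622857e-01, -1.98339022e-05, -1.07114109e-03]), 'contact_force': array([-1.04412922,  0.4686884 , -0.4292862 ]), 'wrist_torque': array([-0.06123426,  0.01748172, -0.007068  ]), 'finger_force': 0.0, 'opening': 1.002342671095987}
```

View pics/scene0.png

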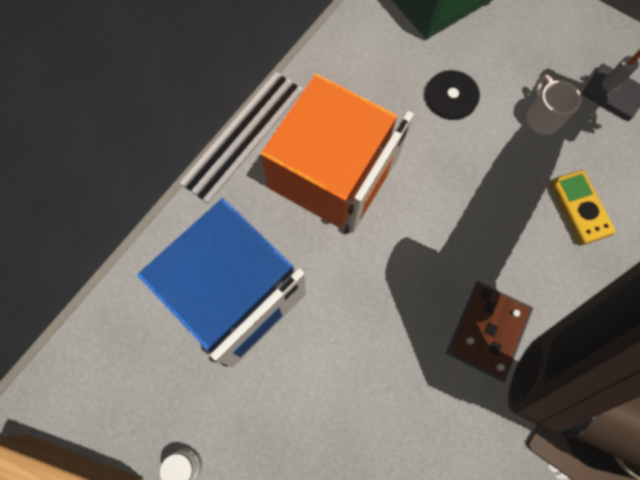

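View pics/top0.png

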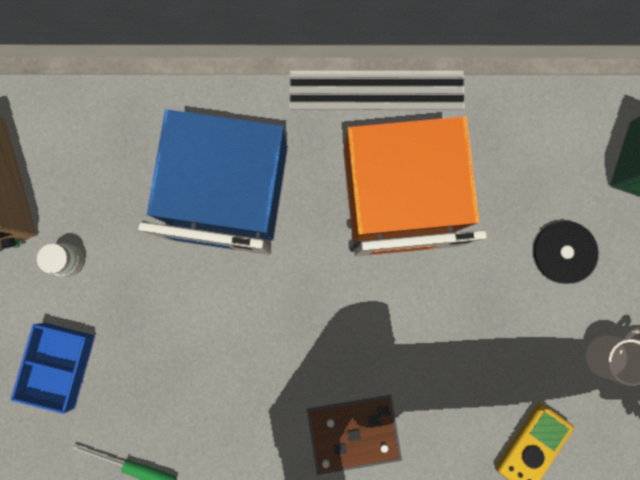

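The top view shows the orange cabinet on the right. Its door's top edge runs from the hinge at about (355,245) to the free edge at (485,237), with the black mark at about (466,238). The blue cabinet is on the left (its mark is at about (242,242)), and a mug stands on the right at (625,360). Next I'll measure the door's top edge and mark on the z=0.198 plane.

```bash
cat > h.py <<'E'
import numpy as np,cv2
from scipy.spatial.transform import Rotation as R
def onplane(ci,uv,z):
    f=240/np.tan(np.radians(ci['fovy']/2)); uv=np.atleast_2d(uv).astype(float)
    d=np.c_[(uv[:,0]-ci['cx'])/f,(uv[:,1]-ci['cy'])/f,np.ones(len(uv))]
    d=R.from_quat(ci['attitude']).apply(d); c=np.array(ci['xyz'])
    return (c+d*((z-c[2])/d[:,2])[:,None])[:,:2]
E
python3 - <<'E'
from plant import env
from h import *
ci=env.camera_info("top"); im=cv2.imread("pics/top0.png"); hsv=cv2.cvtColor(im,cv2.COLOR_BGR2HSV)
m=((hsv[...,1]<40)&(hsv[...,2]>205)).astype(np.uint8); roi=np.zeros_like(m); roi[222:262,340:500]=1; m*=roi
c=np.argwhere(m)[:,::-1]; r=cv2.minAreaRect(c.astype(np.float32)); print(r,cv2.boxPoints(r))
p=onplane(ci,cv2.boxPoints(r),.198); print("white bar corners",p.round(4))
k=((hsv[...,2]<70)).astype(np.uint8); q=np.zeros_like(k); q[230:246,452:482]=1
kk=np.argwhere(k*q)[:,::-1]; print("mark px",kk.mean(0),len(kk),onplane(ci,kk.mean(0),.198))
o=cv2.inRange(hsv,(5,150,200),(20,255,255)); cn=max(cv2.findContours(o,0,2)[0],key=cv2.contourArea)
r=cv2.minAreaRect(cn); b=onplane(ci,cv2.boxPoints(r),.165); print("orange top",b.round(4))
s=cv2.imread("pics/scene0.png"); 
print("scene mark",onplane(env.camera_info("scene"),[405,121],.198))
cv2.imwrite("pics/crop.png",np.hstack([cv2.resize(im[225:260,345:495],None,fx=5,fy=5,interpolation=0)]))
E
```

```text
((423.9100036621094, 240.03973388671875), (7.1561198234558105, 122.77413177490234), 84.64417266845703) [[362.45697 242.20721]
 [484.69507 230.74738]
 [485.36304 237.87225]
 [363.12494 249.33209]]
white bar corners [[ 0.6007 -0.0553]
 [ 0.6187 -0.2507]
 [ 0.6073 -0.2514]
 [ 0.5893 -0.0563]]
mark px [464.13846154 236.03076923] 65 [[ 0.61032428 -0.21758489]]
orange top [[ 0.7959 -0.0349]
 [ 0.8162 -0.2371]
 [ 0.6367 -0.2498]
 [ 0.6175 -0.0509]]
scene mark [[ 0.61039242 -0.22883677]]
```

View pics/crop.png

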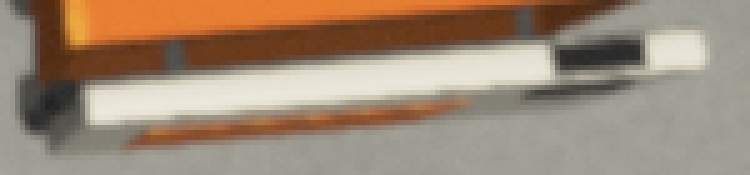

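The white bar puts the hinge at about (0.602,-0.050), with the door normal yawed about 5.4°. The press point is then about (0.601,-0.217,0.165), and the mark at (0.610,-0.218) agrees with it. I'll close the fingers and move to about 45 mm in front of the pad.

{"method": "carry_out", "body": {
  "plan": [
    [[0.63,-0.39,0,0,0,0,0],[0.63,-0.39,0,0,0,0,0],[0.63,-0.39,0,0,0,0,0],[0.63,-0.39,0,0,0,0,0],[0.63,-0.39,0,0,0,0,0],[0.63,-0.39,0,0,0,0,0],[0.63,-0.39,0,0,0,0,0],[0.63,-0.39,0,0,0,0,0],[0.63,-0.39,0,0,0,0,0],[0.63,-0.39,0,0,0,0,0],[0.63,-0.39,0,0,0,0,0],[0.63,-0.39,0,0,0,0,0],[0.63,-0.39,0,0,0,0,0],[0.63,-0.39,0,0,0,0,0],[0.63,-0.39,0,0,0,0,0],[0.63,-0.39,0,0,0,0,0],[0.63,-0.39,0,0,0,0,0],[0.3,-0.3,0,0,0,0,0],[0,0,0,0,0,6.9,0],[0,0,0,0,0,6.9,0]]
  ],
  "newtons": 40
}}

```text
t: 1.77
tool_pos: [0.547, -0.2294, 0.2306]
tcp_rot: [0.999, 0.045, -0.001, -0.0]
contact_force: [0.5, 0.2, 0.4]
opening: -0.002
finger_force: 0.0
```

{"method": "carry_out", "body": {
  "plan": [
    [[0,-0.2,0.5,0,0,0,0],[0,0,0.5,0,0,0,0],[0,0,0.5,0,0,0,0],[0,0,0.4,0,0,0,0],[0,0,0,0,0,0,0],[0,0,0,0,0,0,0]]
  ]
}}

```text
t: 2.27
tool_pos: [0.5451, -0.2225, 0.154]
tcp_rot: [0.999, 0.047, -0.001, -0.001]
contact_force: [0.3, -0.2, 1.5]
opening: 0.002
finger_force: 0.0
```

Run:
```python
from plant import env
import cv2,numpy as np
o=env.get_obs();print(o['tool_pos'],o['contact_force'])
a=env.get_image("top")[150:400,300:550,::-1];b=env.get_image("scene")[50:300,220:470,::-1]
cv2.imwrite("pics/c2.png",cv2.resize(np.hstack([a,b]),(800,400)))
```

```text
[ 0.54510413 -0.22249499  0.15397327] [ 0.28081453 -0.21961272  1.47234947]
```

View pics/c2.png

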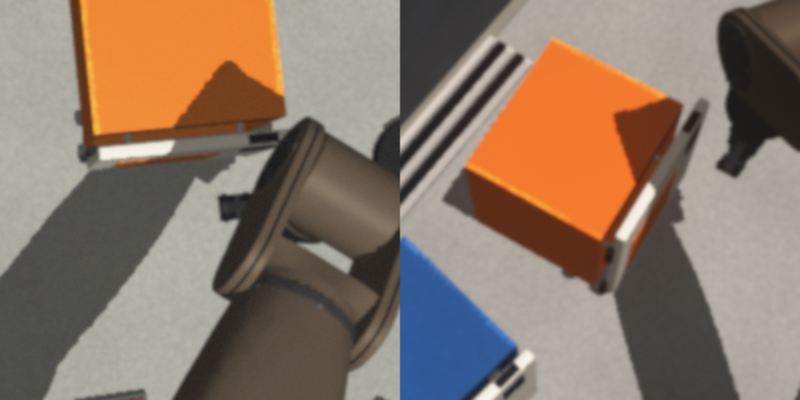

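The gripper is in front of the pad: the door is shut, and the fingers are left of the arm in the scene view and clear of the door. I'll advance and watch the force.

{"method": "carry_out", "body": {
  "plan": [
    [[0.3,0,0,0,0,0,0],[0.3,0,0,0,0,0,0],[0.2,0,0,0,0,0,0],[0.1,0,0,0,0,0,0],[0.08,0,0,0,0,0,0],[0.08,0,0,0,0,0,0],[0,0,0,0,0,0,0]]
  ]
}}

```text
t: 2.95
tool_pos: [0.5884, -0.219, 0.1555]
tcp_rot: [0.999, 0.047, 0.0, 0.0]
contact_force: [-0.2, 0.4, 1.0]
opening: -0.0
finger_force: 0.0
```

{"method": "carry_out", "body": {
  "plan": [
    [[0.06,0,0,0,0,0,0],[0.06,0,0,0,0,0,0],[0,0,0,0,0,0,0]]
  ]
}}

```text
t: 3.2
tool_pos: [0.5922, -0.2188, 0.1552]
tcp_rot: [0.999, 0.047, -0.001, -0.0]
contact_force: [-4.2, -0.9, 1.4]
opening: 0.002
finger_force: 0.0
```

{"method": "carry_out", "body": {
  "plan": [
    [[0.06,0,0,0,0,0,0],[0.06,0,0,0,0,0,0],[0,0,0,0,0,0,0]]
  ]
}}

```text
t: 3.45
tool_pos: [0.5969, -0.2185, 0.1551]
tcp_rot: [0.999, 0.047, -0.001, 0.0]
contact_force: [-5.0, -1.7, 2.3]
opening: 0.001
finger_force: 0.0
```

{"method": "carry_out", "body": {
  "plan": [
    [[0.05,0,0,0,0,0,0],[0.05,0,0,0,0,0,0],[0,0,0,0,0,0,0]]
  ]
}}

```text
t: 3.7
tool_pos: [0.6009, -0.2182, 0.1551]
tcp_rot: [0.999, 0.047, -0.001, 0.0]
contact_force: [-5.2, -2.2, 1.3]
opening: 0.006
finger_force: 0.0
```

{"method": "carry_out", "body": {
  "plan": [
    [[0.03,0,0,0,0,0,0],[0,0,0,0,0,0,0]]
  ]
}}

```text
t: 3.87
tool_pos: [0.6016, -0.2182, 0.1551]
tcp_rot: [0.999, 0.047, -0.002, 0.0]
contact_force: [-6.7, -2.6, 1.6]
opening: -0.003
finger_force: 0.0
```

{"method": "carry_out", "body": {
  "plan": [
    [[-0.5,0,0,0,0,0,0],[-0.9,0,0,0,0,0,0],[-0.9,0,0,0,0,0,0],[-0.7,0,0,0,0,0,0],[0,0,-0.8,0,0,0,0],[0,0,-0.8,0,0,0,0],[0,0.8,-0.4,0,0,0,0],[0,0.9,0,0,0,0,0],[0,0.9,0,0,0,0,0],[0,0,0,0,0,0,0],[0,0,0,0,0,0,0]]
  ]
}}

```text
t: 4.78
tool_pos: [0.4934, -0.3337, 0.2351]
tcp_rot: [0.999, 0.046, 0.001, -0.0]
contact_force: [0.3, 0.2, -0.9]
opening: -0.001
finger_force: 0.0
```

Run:
```python
from plant import env
import cv2,numpy as np
o=env.get_obs();print(o['tool_pos'],o['contact_force'])
a=env.get_image("top")[150:400,300:550,::-1];b=env.get_image("scene")[50:300,220:470,::-1]
cv2.imwrite("pics/c3.png",cv2.resize(np.hstack([a,b]),(800,400)))
```

```text
[ 0.4934314  -0.33372605  0.23510905] [ 0.28047426  0.16180345 -0.89505131]
```

View pics/c3.png

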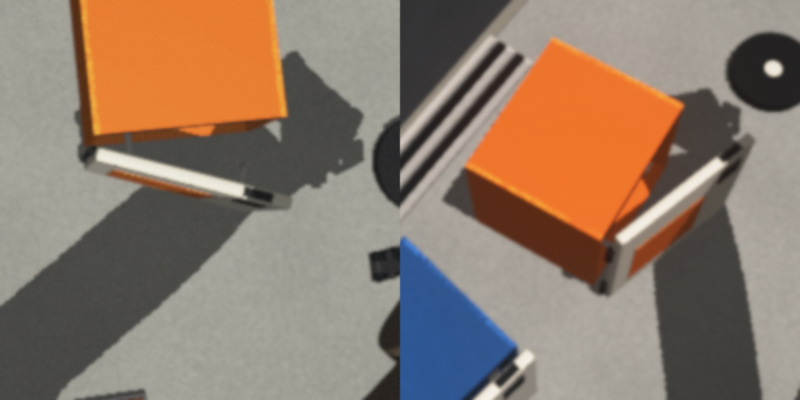

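The door has popped ajar: in the top crop it runs from the hinge at (95,155) to the free edge at (290,202), which is about 0.33 rad. I'll move the fingers over the gap behind the door.

{"method": "carry_out", "body": {
  "plan": [
    [[0.57,-0.6,0,0,0,0,0],[0.57,-0.6,0,0,0,0,0],[0.57,-0.6,0,0,0,0,0],[0.57,-0.6,0,0,0,0,0],[0.57,-0.6,0,0,0,0,0],[0,0,0,0,0,0,0],[0,0,0,0,0,0,0]]
  ]
}}

```text
t: 5.47
tool_pos: [0.596, -0.1992, 0.2351]
tcp_rot: [0.999, 0.049, -0.0, -0.0]
contact_force: [0.2, -0.2, -1.2]
opening: -0.003
finger_force: 0.0
```

{"method": "carry_out", "body": {
  "plan": [
    [[0.08,0,0.3,0,0,0,0],[0,0,0.45,0,0,0,0],[0,0,0.45,0,0,0,0],[0,0,0.45,0,0,0,0],[0,0,0.45,0,0,0,0],[0,0,0,0,0,0,0]]
  ]
}}

```text
t: 5.97
tool_pos: [0.595, -0.2014, 0.1455]
tcp_rot: [0.999, 0.046, -0.004, -0.002]
contact_force: [-0.5, -0.4, -0.7]
opening: -0.001
finger_force: 0.0
```

Run:
```python
from plant import env
import cv2,numpy as np
o=env.get_obs();p=o['tool_pos'];print(p,o['contact_force'])
a=env.get_image("top")[150:400,300:550,::-1];b=env.get_image("scene")[50:300,220:470,::-1]
cv2.imwrite("pics/c4.png",cv2.resize(np.hstack([a,b]),(800,400)))
h=np.array([.602,-.05]);t=np.radians(5.4);X=np.array([np.cos(t),np.sin(t)]);Y=np.array([X[1],-X[0]])
d=p[:2]-h;r=np.hypot(*d);f0=np.arctan2(-d@X,d@Y);f=np.linspace(f0,np.radians(79),19)
print(r,np.degrees(f0));print(np.diff(np.c_[-r*np.sin(f),r*np.cos(f)],axis=0).round(4)/.04)
```

```text
[ 0.5950153  -0.20144262  0.14553354] [-0.53771762 -0.39572011 -0.70108527]
0.15160360862007458 8.040673108956703
[[-0.2575 -0.045 ]
 [-0.2525 -0.0625]
 [-0.2475 -0.08  ]
 [-0.2425 -0.0975]
 [-0.235  -0.1125]
 [-0.2275 -0.13  ]
 [-0.2175 -0.145 ]
 [-0.2075 -0.16  ]
 [-0.195  -0.1725]
 [-0.1825 -0.185 ]
 [-0.17   -0.1975]
 [-0.155  -0.21  ]
 [-0.14   -0.22  ]
 [-0.125  -0.2275]
 [-0.11   -0.2375]
 [-0.0925 -0.2425]
 [-0.075  -0.25  ]
 [-0.0575 -0.255 ]]
```

View pics/c4.png

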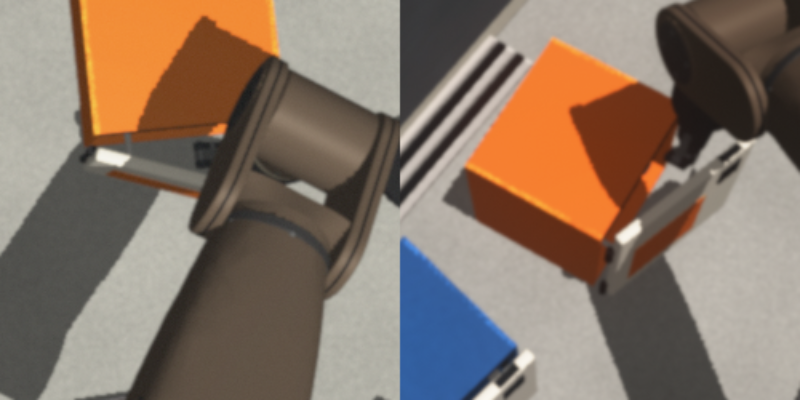

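The fingers are behind the door in the gap, at about (685,150) in the scene crop, and nothing is touching. I'll sweep the door outwards around the hinge.

{"method": "carry_out", "body": {
  "plan": [
    [[-0.26,-0.04,0,0,0,0,0],[-0.25,-0.06,0,0,0,0,0],[-0.25,-0.08,0,0,0,0,0],[-0.24,-0.1,0,0,0,0,0],[-0.24,-0.11,0,0,0,0,0],[-0.23,-0.13,0,0,0,0,0],[-0.22,-0.15,0,0,0,0,0],[-0.21,-0.16,0,0,0,0,0],[-0.2,-0.17,0,0,0,0,0],[-0.18,-0.19,0,0,0,0,0],[0,0,0,0,0,0,0]]
  ]
}}

```text
t: 6.98
tool_pos: [0.503, -0.1623, 0.1533]
tcp_rot: [0.999, 0.047, 0.001, 0.0]
contact_force: [0.3, -0.1, 5.1]
opening: -0.0
finger_force: 0.8
```

{"method": "carry_out", "body": {
  "plan": [
    [[-0.17,-0.2,0,0,0,0,0],[-0.15,-0.21,0,0,0,0,0],[-0.14,-0.22,0,0,0,0,0],[-0.12,-0.23,0,0,0,0,0],[-0.11,-0.24,0,0,0,0,0],[-0.09,-0.24,0,0,0,0,0],[-0.08,-0.2,0,0,0,0,0],[-0.05,-0.15,0,0,0,0,0],[-0.02,-0.1,0,0,0,0,0],[0,0,0,0,0,0,0]]
  ]
}}

```text
t: 7.82
tool_pos: [0.46, -0.0946, 0.1532]
tcp_rot: [0.999, 0.047, 0.001, 0.0]
contact_force: [1.1, 0.8, 7.4]
opening: -0.004
finger_force: 0.8
```

Run:
```python
from plant import env
import cv2,numpy as np
o=env.get_obs();p=o['tool_pos'];print(p,o['contact_force'])
a=env.get_image("top")[150:400,300:550,::-1];b=env.get_image("scene")[50:300,220:470,::-1]
cv2.imwrite("pics/c5.png",cv2.resize(np.hstack([a,b]),(800,400)))
```

```text
[ 0.460031   -0.09461333  0.15319285] [1.11607657 0.81126854 7.41008184]
```

View pics/c5.png

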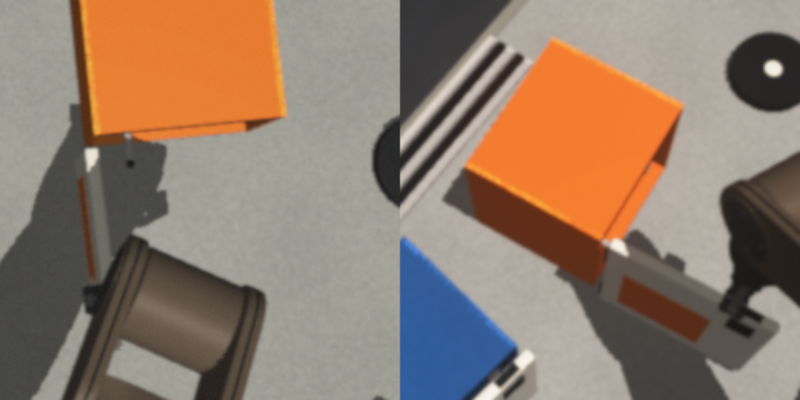

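The door stands at about 86° and runs from (88,155) to about (105,270) in the top crop. I'll lift straight up and clear away.

{"method": "carry_out", "body": {
  "plan": [
    [[0,0.05,-0.15,0,0,0,0],[0,0.1,-0.3,0,0,0,0],[0,0.1,-0.5,0,0,0,0],[0,0.1,-0.6,0,0,0,0],[0,0.2,-0.6,0,0,0,0],[0,0.4,-0.5,0,0,0,0],[0,0.7,0,0,0,0,0],[0,0.9,0,0,0,0,0],[0,0.9,0,0,0,0,0],[0,0.9,0,0,0,0,0],[0,0.9,0,0,0,0,0],[0,0.6,0,0,0,0,0],[0,0,0,0,0,0,0],[0,0,0,0,0,0,0]]
  ]
}}

```text
t: 9.08
tool_pos: [0.4806, -0.3292, 0.2569]
tcp_rot: [0.999, 0.046, -0.001, -0.001]
contact_force: [-0.6, 0.9, -0.2]
opening: 0.005
finger_force: 0.0
```

Run:
```python
from plant import env
import cv2,numpy as np
o=env.get_obs();p=o['tool_pos'];print(p,o['contact_force'])
a=env.get_image("top")[150:400,130:530,::-1];b=env.get_image("scene")[50:450,120:520,::-1]
cv2.imwrite("pics/c6.png",np.hstack([cv2.copyMakeBorder(a,0,150,0,0,0),b]))
```

```text
[ 0.48064299 -0.32922393  0.25693263] [-0.59646763  0.85716973 -0.24869118]
```

View pics/c6.png

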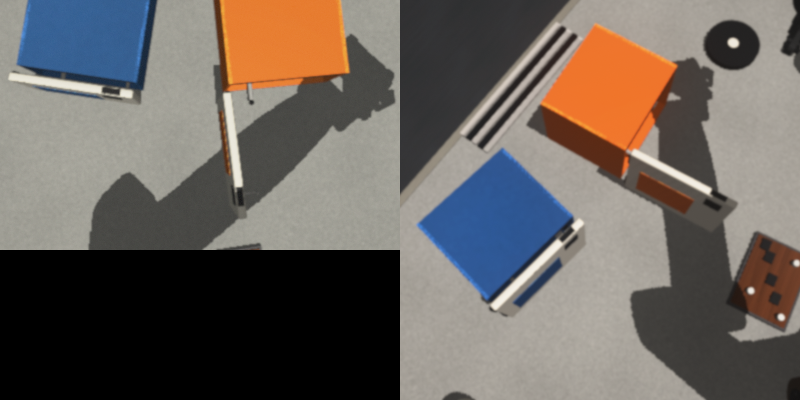

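The orange door stands at about 89° (top crop, from (228,95) to (241,215)), the blue door is shut, and the robot is clear. I'm handing the job in.

```bash
python3 -c "
from plant import env
print(env.close_job())"
```

```text
the job is handed in; nothing more can be done
None
```

The job is handed in with the orange door popped and standing open at about 89°, the blue door shut and the arm clear, all from the last pictures; the hand-in returned no verdict.

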